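# Gauge the gap of a board stand

### The arm

A 6-joint arm with a two-finger parallel gripper is mounted at the origin on a cart in front of the work surface, level with it; the furniture and walls round the work are solid. World frame = base frame: x ahead of the robot, y to its left, z up, the work surface at z = 0. Lengths are in mm, angles in rad, forces in N, time in s.
With the tool pointing down it reaches from about 350 to 875 mm from the base axis. Payload 4.2 kg.
Tool frame: the origin (TCP) lies midway between the tips of the shut fingers; the grasp point (between the pads) lies 19 mm behind it (tcp_to_grasp is the distance from the TCP to the grasp point, in mm); z points along the fingers, y is the line along which they close (so a half turn about z gives the same grasp; the last joint's range is limited). The gripper opens to 85 mm and grips with 20 to 120 N. Pads are 22 mm wide; open, the fingers measure 114 mm over their backs; the gripper's body (76 mm by 85 mm) begins 54 mm behind the grasp point. The pads swing forward as they close: fully open they stand 13 mm farther back than shut.
Start: joints at [-1.043, 0.385, 0.008, 0, -1.194, -0.259], TCP at [166.001, -602.53, 204.412] pointing down, gripper open.
Joint ranges: [-3.14, 3.14], [-1.21, 2.06], [-1.07, 1.41], [-3.16, 2.05], [-2.99, -0.16], [-3.1, 3.1]. Speed limits (rad/s): [2.79, 2.79, 3.14, 3.14, 3.14, 3.14].

### API

Orientations are given as a unit quaternion [x, y, z, w].
In Python, from bench import read_state, get_image, job_done, tcp_to_grasp gives the robot as it stands.
- The arm moves only by the tool jog_arm, never from a script. Its argument "plan" is a list of rows, each a list of 3 entries, a list of its own where there are three numbers: the finger opening in mm, from 0 to 85.4, then the shift along the tool's x, y, z as a fraction of full scale, then the turn, a rotation vector about the tool's x, y, z as a fraction of full scale. A call has 1 to 10 rows; each row is the pose to reach, as a shift and turn from the pose commanded when the call began, along the tool's axes at that moment; what a row does not reach only later rows make up. Full scale, the value 1, is 0.1 m for a shift and 60 degrees for a turn. A row lasts 1/8 s, in which the tool goes at most 62.5 mm and 10.7 degrees, less where a joint would pass 70% of its speed; a pose out of reach is approached as far as the arm can. A call with a number of a shift or a turn outside -1 to 1 is refused whole. A call with a gripper value outside its range is refused whole. The fingers move at their own pace and stop on an object; the grip force is fixed at half the most. Time passes only in rows, so rows that repeat a pose let the fingers close. It gives the time, the measured TCP pose, the force, the opening and the grip force at its end, in the units of the state.
- read_state(): the state, without advancing time (a new reading comes with each control period).
- get_image(name): name is "scene" or "top" or "wrist"; returns a dict with "img" (420x560x3 uint8, red, green, blue), "range_z" (420x560 float32, mm along the optical axis (not along the pixel's ray), 0 where there is no reading), "intrinsics" (3x3 intrinsics, pixels), "extrinsics" (4x4, takes a point from camera to world coordinates); the wrist camera has in their place "tool_from_camera" (4x4, takes a point from camera to tool coordinates, whose origin is the TCP and whose axes are the flange's). Camera axes: x right, y down, z forward; pixel columns grow to the right and rows downward; lengths in mm; the calibration is good to about 2 mm. A picture is of the moment at which its call begins: read the wrist's pose just before it.
- job_done(): hands the job in; it is judged then, once.
The state is a dict: "clock": time; "joints": joint angles; "joint_vel": joint speeds; "joint_efforts": joint torques, N m; "position": TCP position; "ee_rot": TCP orientation; "contact_force": force on the tool from outside, world axes, zero at the start; "wrist_torque": the same for the moment, N m; "gripper_width": finger opening in mm; "grasp_force": force on a finger pad.
Only numpy, scipy, OpenCV 4.12 (cv2) and the standard library are available. Lean on these libraries where they do the work, as an engineer would, in place of code of your own. Each camera call takes 0.05 s, during which the arm holds its last target. There are 200 camera calls.

### The job

Two wooden chopping-board stands stand on the worktop, and the steel blade of the red-handled feeler gauge fits the gap of only one of them. Lift the feeler off the worktop, slide its blade from the front into the wide gap until the handle meets the front of that stand, and let go of it there, standing upright on the worktop. Do not shift or topple the dish-soap bottle.

Things in the scene. Friction and masses are not known exactly. Their poses are not given: they have to be found in the camera images.
- feeler_center (a point): Centre of the red ribbed handle, an upright block 60 mm long (x), 34 wide (y; grasp across this), 60 high, so 30 mm above the worktop. x points along the straight steel blade, 10 mm thick (y) and 35 high, that sticks 85 mm out of the handle's +x end (round tip 115 mm from here), lower edge 3 mm above the handle's underside. Loose, about 0.16 kg, stands by itself.
- wide_mouth (a point): Mouth of the 18 mm WIDE gap, at its middle, in the fixed stand's front plane, 30 mm above the worktop. x points level into the gap, y across. Gap between two cheeks 20 mm thick, 110 long, 60 high, front ends half-round (radius 10); open in front and above, board at the back, floor = worktop. The handle stops against the cheeks' fronts with its centre at x = -30 mm.
- narrow_mouth (a point): The same point and axes of the other fixed wooden stand, alike in all but its gap, which is only 6 mm wide: the 10 mm blade jams in its mouth.
- soap_center (a point): Centre of a bystander, a clear dish-soap bottle with green label and cap, standing loose on the worktop between the feeler and the back wall, 86 by 52 mm and 219 mm high; this point is half-way up.

How it is judged (in metres and radians):
On the way:
1. the feeler is lifted clear of the worktop (height (world z) of feeler_center above 0.042 m), for 0.1 s.
At the end, for the whole second after the job is handed in: The feeler's blade lies in the wide gap, pointing into it (within about 11 degrees), the handle's front within 15 mm of the stand's front and within 15 mm of the gap's middle; the feeler stands upright (within 8 degrees) on the worktop (within 6 mm) and is let go (x of feeler_center in the frame of wide_mouth above -0.045 m and x of wide_mouth in the frame of feeler_center above 0.02 m and y of feeler_center in the frame of wide_mouth between -0.015 and 0.015 m and angle between the x axis of feeler_center and the x axis of wide_mouth, either way round below 0.2 rad and angle between feeler_center's own z axis and vertical below 0.15 rad and height (world z) of feeler_center below 0.036 m and contact force between the fingers and feeler below 0.1 N); the robot touches nothing.
It fails at once if the dish-soap bottle is shifted by more than 30 mm or tipped over (distance of soap_center from where it was at the start of the episode above 0.03 m or angle between soap_center's own z axis and vertical above 0.5 rad).
It also fails if it takes over 38 s, if anything falls off the work surface, if the arm or the gripper's body presses on something with over 40 N, if the wrist force passes 120 N, or if a joint passes its speed limit or range.

## Working session

There is one attempt and no reset: what is moved stays moved. The work goes in short steps, Python scripts to look and compute and a tool call to move; the robot and the scene stay as the last step left them, time stands still between calls to the robot, and variables do not carry over. Pictures are saved under pics/ and viewed, at most 10 in all, crops included, and the job is handed in when it is done.

Besides the shell and the picture viewer there is one more tool, called after "Request:" in YAML: its name, and indented under it one key for each argument. jog_arm: Moves the arm, as the interface text tells. Its arguments: {"type":"object","properties":{"plan":{"type":"array"}},"required":["plan"]}

```bash
mkdir -p pics; cat > h.py <<'E'
import numpy as np, cv2
from bench import *
def grab(n,save=None):
    s=read_state(); d=get_image(n)
    if save: cv2.imwrite('pics/'+save+'.png',d['img'][:,:,::-1])
    return s,d
def cloud(d,T=None):
    z=d['range_z']; K=d['intrinsics']; v,u=np.indices(z.shape)
    P=np.stack([(u-K[0][2])*z/K[0][0],(v-K[1][2])*z/K[1][1],z,np.ones_like(z)],-1)
    T=np.array(d['extrinsics']) if T is None else T
    W=(P@T.T)[...,:3]; W[z==0]=np.nan
    return W
E
python3 - <<'E'
from h import *
s,d=grab('top','top'); s2,d2=grab('scene','scene')
np.savez('top.npz',img=d['img'],W=cloud(d)); np.savez('scene.npz',img=d2['img'],W=cloud(d2))
print(s)
E
```

```text
{'clock': 0.0, 'joints': array([-1.04338669e+00,  3.85556175e-01,  6.62620771e-03, -5.14469886e-04,
       -1.19400527e+00, -2.58578642e-01]), 'joint_vel': array([-0.00029445,  0.00198047, -0.00041276, -0.00175984,  0.00069847,
        0.00109112]), 'joint_efforts': array([-8.59170668e-04, -3.92288661e+01,  1.88404745e+01,  4.18627515e+00,
       -4.57050250e-03, -1.43162350e-05]), 'position': array([ 165.83756387, -601.92572296,  203.3197377 ]), 'ee_rot': array([-1.33916974e-01,  9.90991949e-01,  1.07948734e-03, -1.88692239e-04]), 'contact_force': array([ 0.12886382, -0.39631125, -0.45168894]), 'wrist_torque': array([ 0.04402906, -0.01908841, -0.03052031]), 'grasp_force': 0.0, 'gripper_width': 85.41114703631834}
```

View pics/top.png

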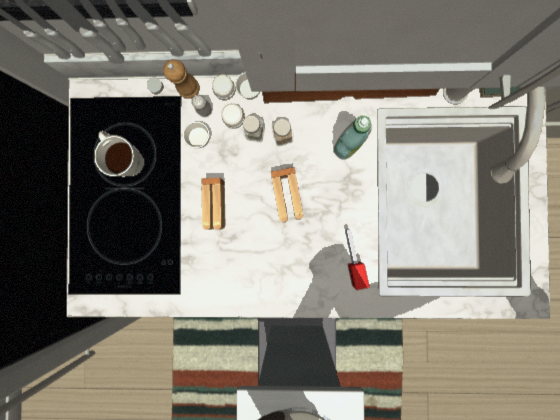

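View pics/scene.png

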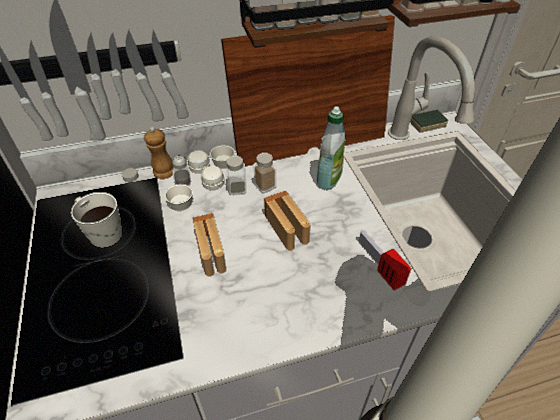

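The top view shows the red handle at about (359,275) with its blade running to (348,228). The wide stand is at about (287,195) with its mouth at about (291,220), the narrow one at (212,204), and the soap at (352,138).

```bash
python3 - <<'E'
from h import *
f=np.load('top.npz'); img=f['img'].astype(int); W=f['W']
R,G,B=img[...,0],img[...,1],img[...,2]
v,u=np.indices(R.shape)
m=(R>110)&(G<60)&(B<60)&(v>250)&(v<300)&(u>330)&(u<380)
p=W[m]; t=p[p[:,2]>50]; print('handle',len(t),t.mean(0), cv2.minAreaRect(t[:,:2].astype(np.float32)))
b=(W[...,2]>25)&(W[...,2]<48)&(v>222)&(v<266)&(u>338)&(u<362); q=W[b]; print('blade',len(q),q.mean(0),np.linalg.svd(q[:,:2]-q[:,:2].mean(0))[2][0],q[:,:2].min(0),q[:,:2].max(0))
for n,(a,c) in dict(wide=(265,310),narrow=(195,230)).items():
    k=(W[...,2]>50)&(W[...,2]<66)&(v>160)&(v<235)&(u>a)&(u<c)
    nn,l=cv2.connectedComponents(k.astype(np.uint8))
    k2=(W[...,2]>50)&(W[...,2]<66)&(v>181)&(v<235)&(u>a)&(u<c)
    nn,l=cv2.connectedComponents(k2.astype(np.uint8))
    for i in range(1,nn):
        p=W[l==i]; 
        if len(p)>30: print(n,len(p),p.mean(0),cv2.minAreaRect(p[:,:2].astype(np.float32)), np.linalg.svd(p[:,:2]-p[:,:2].mean(0))[2][0],p[:,0].min())
k=(W[...,2]>60)&(v>105)&(v<165)&(u>325)&(u<375); print('soap',W[k].min(0),W[k].max(0))
E
```

```text
handle 201 [ 440.07811368 -139.63478344   60.78580946] ((443.905517578125, -141.96112060546875), (57.328834533691406, 29.33647346496582), 14.62131404876709)
blade 183 [ 511.13844704 -128.52724803   37.65819834] [-0.97827511 -0.20731089] [ 467.63696306 -151.38826358] [ 554.90436152 -116.3961378 ]
wide 333 [621.64619461  44.0877107   61.02067434] ((621.5379028320312, 44.04220962524414), (96.93096160888672, 19.99403190612793), 10.25182819366455) [-0.98370497 -0.17979024] 574.493719336354
wide 309 [625.34020708   6.25579118  60.95595003] ((624.74267578125, 5.986420631408691), (89.47319030761719, 19.97848892211914), 10.144404411315918) [-0.98354398 -0.18066887] 581.4504683162239
narrow 849 [613.77250021 208.68604532  60.40353487] ((612.62255859375, 208.8274688720703), (113.31449890136719, 46.24335861206055), 0.05761884152889252) [-0.99979991 -0.02000329] 555.9813074854804
soap [ 730.0819984  -158.55495571   60.80182906] [785.32796368 -89.69768041 222.7896893 ]
```

Request:
jog_arm:
  plan:
    - [85,[-0.5,0.5,0],[0,0,0]]
    - [85,[-0.97,0.93,0],[0,0,0]]
    - [85,[-0.97,0.93,0],[0,0,0]]

```text
clock: 0.48
position: [235.9, -484.3, 204.4]
ee_rot: [-0.136, 0.991, 0.0, 0.0]
contact_force: [0.5, -0.1, 0.4]
gripper_width: 84.8
grasp_force: 0.0
```

Request:
jog_arm:
  plan:
    - [85,[-0.5,0.5,0],[0,0,0]]
    - [85,[-0.97,0.93,0],[0,0,0]]
    - [85,[-0.97,0.93,0],[0,0,0]]

```text
clock: 0.85
position: [304.8, -369.7, 204.5]
ee_rot: [-0.136, 0.991, 0.0, 0.0]
contact_force: [0.1, -0.2, 0.2]
gripper_width: 85.2
grasp_force: 0.0
```

Request:
jog_arm:
  plan:
    - [85,[-0.5,0.5,0],[0,0,0]]
    - [85,[-0.97,0.93,0],[0,0,0]]
    - [85,[-0.97,0.93,0],[0,0,0]]

```text
clock: 1.23
position: [373.9, -254.8, 204.5]
ee_rot: [-0.136, 0.991, -0.0, 0.0]
contact_force: [0.0, -0.3, 0.2]
gripper_width: 85.0
grasp_force: 0.0
```

Request:
jog_arm:
  plan:
    - [85,[-0.5,0.5,0],[0,0,0.04]]
    - [85,[-0.97,0.93,0],[0,0,0.04]]
    - [85,[-0.97,0.93,0],[0,0,0.04]]
    - [85,[-0.97,0.93,0],[0,0,0.04]]

```text
clock: 1.72
position: [441.2, -141.5, 204.0]
ee_rot: [-0.113, 0.994, -0.0, -0.001]
contact_force: [0.0, -0.7, -0.6]
gripper_width: 84.9
grasp_force: 0.0
```

```bash
cat >> h.py <<'E'
from scipy.spatial.transform import Rotation as Ro
def tool(s):
    T=np.eye(4); T[:3,:3]=Ro.from_quat(s['ee_rot']).as_matrix(); T[:3,3]=s['position']; return T
E
cat > look.py <<'E'
from h import *
import sys
s,d=grab('wrist',sys.argv[1]); W=cloud(d,tool(s)@np.array(d['tool_from_camera']))
np.savez(sys.argv[1]+'.npz',img=d['img'],W=W)
T=tool(s); print(s['clock'],s['position'],'tool x yaw',np.arctan2(-T[1,0],-T[0,0]),s['contact_force'])
img=d['img'].astype(int)
m=(img[...,0]>70)&(img[...,1]<0.45*img[...,0])&(img[...,2]<0.45*img[...,0])&(W[...,2]>T[2,3]-400)
p=W[m]; z=np.nanpercentile(p[:,2],95); t=p[p[:,2]>z-6]
print('handle top z',z,len(t),cv2.minAreaRect(t[:,:2].astype(np.float32)), t.min(0),t.max(0))
E
python3 look.py w1
```

```text
1.725 [ 441.21739459 -141.51160493  204.04109725] tool x yaw 0.22658773931939052 [ 0.00947539 -0.68744527 -0.56770974]
handle top z 61.032973212397366 1725 ((439.87396240234375, -141.99581909179688), (57.779361724853516, 32.10702896118164), 11.991389274597168) [ 409.45718308 -162.84398727   55.06353078] [ 470.65942265 -121.20772462   62.21256319]
```

View pics/w1.png

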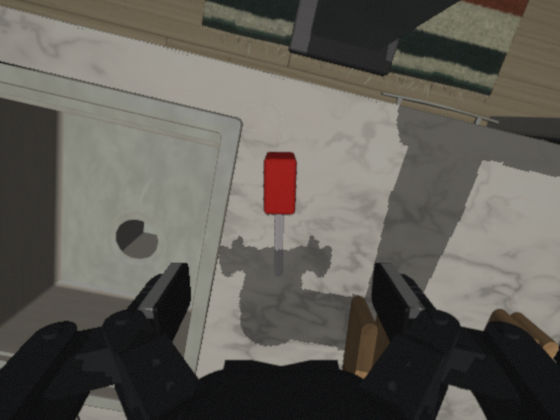

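The handle is at (280,183) and the blade runs straight down to (280,275), so the tool is already aligned. I'll descend and grip.

Request:
jog_arm:
  plan:
    - [85,[0,0,0.5],[0,0,0]]
    - [85,[0,0,1.0],[0,0,0]]
    - [85,[0,0,1.0],[0,0,0]]

```text
clock: 2.15
position: [437.5, -142.4, 101.6]
ee_rot: [-0.112, 0.994, 0.001, -0.005]
contact_force: [-0.5, 0.4, 0.2]
gripper_width: 84.7
grasp_force: 0.0
```

Request:
jog_arm:
  plan:
    - [85,[0,0,0.4],[0,0,0]]
    - [85,[0,0,0.7],[0,0,0]]
    - [85,[0,0,0.87],[0,0,0]]
    - [85,[0,0,0.87],[0,0,0]]
    - [28,[0,0,0.87],[0,0,0]]
    - [28,[0,0,0.87],[0,0,0]]
    - [28,[0,0,0.87],[0,0,0]]
    - [28,[0,0,0.87],[0,0,0]]
    - [28,[0,0,0.87],[0,0,0]]
    - [28,[0,0,0.87],[0,0,0]]

```text
clock: 3.4
position: [442.1, -141.0, 18.6]
ee_rot: [-0.114, 0.994, -0.0, 0.001]
contact_force: [-0.4, -1.1, 5.8]
gripper_width: 32.5
grasp_force: 59.1
```

Request:
jog_arm:
  plan:
    - [28,[0,0,-0.2],[0,0,0]]
    - [28,[0,0,-0.4],[0,0,0]]
    - [28,[-0.1,0.4,-0.4],[0,0,0]]
    - [28,[-0.1,0.8,-0.4],[0,0,0]]
    - [28,[-0.1,0.8,-0.4],[0,0,0]]

```text
clock: 4.03
position: [432.3, -59.0, 57.6]
ee_rot: [-0.115, 0.993, 0.0, -0.0]
contact_force: [0.7, -0.4, -1.4]
gripper_width: 32.6
grasp_force: 60.1
```

Request:
jog_arm:
  plan:
    - [28,[-0.05,0.3,0],[0,0,0.046]]
    - [28,[-0.09,0.5,0],[0,0,0.046]]
    - [28,[-0.09,0.5,0],[0,0,0.046]]
    - [28,[-0.09,0.5,0],[0,0,0.046]]

```text
clock: 4.53
position: [430.4, -10.4, 57.4]
ee_rot: [-0.089, 0.996, -0.0, -0.0]
contact_force: [-0.2, 0.6, -1.0]
gripper_width: 32.7
grasp_force: 60.3
```

```bash
python3 look.py w2; python3 - <<'E'
from h import *
s,d=grab('top','top2'); np.savez('top2.npz',img=d['img'],W=cloud(d))
cv2.imwrite('pics/t2c.png',cv2.resize(d['img'][150:310,200:400,::-1],None,fx=4,fy=4)[:600])
E
```

```text
4.525 [430.42525427 -10.44651942  57.35642819] tool x yaw 0.1783261350829155 [-0.20412754  0.61642699 -1.04152886]
handle top z 99.92468134437243 7933 ((427.8801574707031, -9.796506881713867), (58.670928955078125, 33.19845962524414), 9.49990463256836) [397.40342099 -30.00275841  93.9374183 ] [458.80472916  10.50582183 101.39721835]
```

View pics/w2.png

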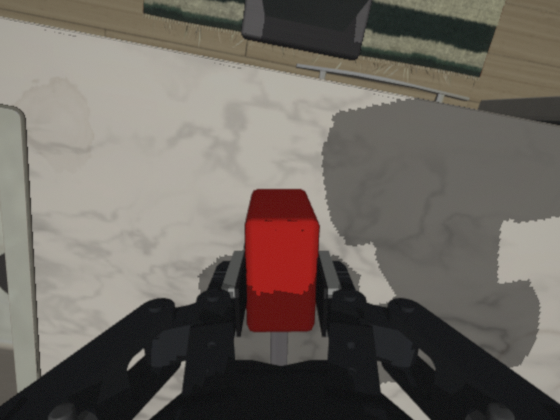

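View pics/t2c.png

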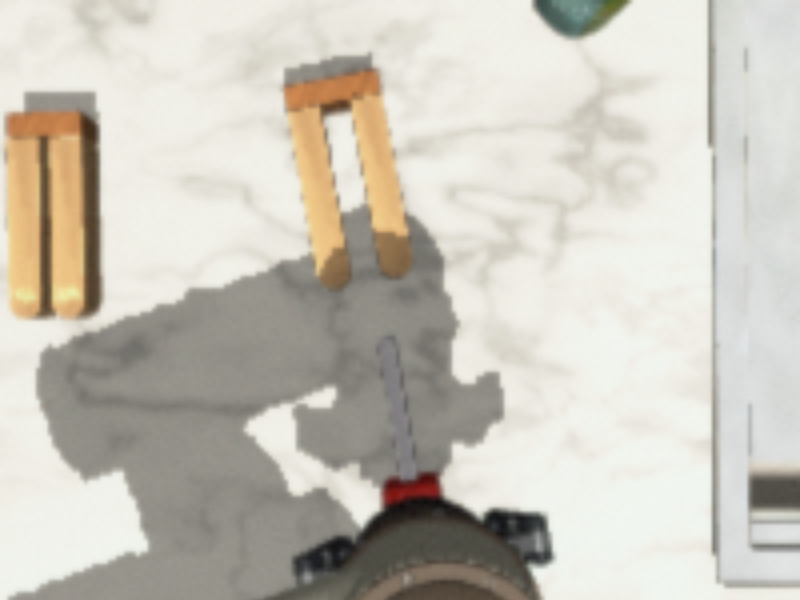

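The handle is held straight in the fingers. In the top view the blade tip is at about (388,340) of the crop and points near the gap between the wide cheeks. Next I'll measure the lateral offset in that same camera.

```bash
python3 - <<'E'
from h import *
f=np.load('top2.npz'); W=f['W']; v,u=np.indices(W.shape[:2])
b=(W[...,2]>65)&(W[...,2]<90)&(v>228)&(v<269)&(u>290)&(u<306); q=W[b]
e0=np.array([np.cos(.178),np.sin(.178)]); n=np.array([-e0[1],e0[0]])
o=np.array([577.3,16.7])
print(len(q),np.median(q[:,2]),'rect',cv2.minAreaRect(q[:,:2].astype(np.float32)))
r=q[:,:2]-o; a=r@e0; c=r@n
for lo in range(-130,-30,15):
    k=(a>=lo)&(a<lo+15)
    if k.any(): print(lo,k.sum(),c[k].mean(),c[k].min(),c[k].max())
print('tip',a.max())
for lab,(ua,ub) in dict(L=(270,289),R=(289,305)).items():
    k=(W[...,2]>50)&(W[...,2]<66)&(v>181)&(v<222)&(u>=ua-5)&(u<ub)
    p=W[k][:,:2]-o; print('cheeks c',[(lo,np.round([x.min() for x in [ (p@n)[(p@e0>lo)&(p@e0<lo+15)&((p@n>0)==(lab=='L'))]] if len(x)] + [x.max() for x in [ (p@n)[(p@e0>lo)&(p@e0<lo+15)&((p@n>0)==(lab=='L'))]] if len(x)],1)) for lo in (15,35,55,75)],(p@e0).min())
E
```

```text
151 77.87954780544749 rect ((504.1112060546875, -0.5024280548095703), (80.57688903808594, 10.062735557556152), 9.21605396270752)
-130 2 -5.13346773487578 -6.273163514718225 -3.9937719550333357
-115 29 -3.176725910592358 -8.438257856772726 1.6007375637019432
-100 27 -3.6168640781273553 -8.733492456974838 1.3680322060642833
-85 29 -4.031600292782051 -8.973059711172958 1.1188844496561703
-70 28 -3.7874848356006017 -8.698623197561158 0.8770534635299717
-55 27 -4.345427742872241 -8.943686930909749 0.6382342548965809
-40 9 -4.904932299107224 -8.774037259331832 -1.4729962496707447
tip -34.79479047033772
cheeks c [(15, array([ 9.2, 28.8])), (35, array([ 9.2, 28.7])), (55, array([ 9.3, 29. ])), (75, array([ 9.3, 29. ]))] -0.035906598478845614
cheeks c [(15, array([-28.6,  -8.9])), (35, array([-28.9,  -9.2])), (55, array([-28.8,  -9.2])), (75, array([-28.7,  -9.1]))] -1.2615248535096208
```

Request:
jog_arm:
  plan:
    - [28,[0,0.03,0.15],[0,0,-0.014]]
    - [28,[0,0.03,0.3],[0,0,-0.014]]
    - [28,[0,0.03,0.37],[0,0,-0.014]]
    - [28,[0,0.03,0.37],[0,0,-0.014]]
    - [28,[0,0.03,0.37],[0,0,-0.014]]

```text
clock: 5.25
position: [430.4, -7.0, 20.8]
ee_rot: [-0.096, 0.995, 0.0, 0.0]
contact_force: [0.6, 0.3, -1.9]
gripper_width: 32.7
grasp_force: 60.3
```

Request:
jog_arm:
  plan:
    - [28,[-0.1,0,0],[0,0,0]]
    - [28,[-0.2,0,0],[0,0,0]]
    - [28,[-0.3,0,0],[0,0,0]]
    - [28,[-0.4,0,0],[0,0,0]]
    - [28,[-0.5,0,0],[0,0,0]]
    - [28,[-0.5,0,0],[0,0,0]]

```text
clock: 6.0
position: [480.0, 2.9, 20.3]
ee_rot: [-0.097, 0.995, 0.0, 0.0]
contact_force: [-0.5, -0.7, -1.3]
gripper_width: 32.5
grasp_force: 60.3
```

```bash
python3 look.py w3; python3 - <<'E'
from h import *
s,d=grab('top'); W=cloud(d); v,u=np.indices(W.shape[:2])
cv2.imwrite('pics/t3c.png',cv2.resize(d['img'][150:300,200:400,::-1],None,fx=4,fy=4))
E
```

```text
6.0 [480.01258939   2.89464919  20.33434696] tool x yaw 0.19341099634220477 [-0.47869296 -0.73787961 -1.2674934 ]
handle top z 62.89922327489685 7899 ((477.916259765625, 3.4922122955322266), (59.34711456298828, 33.13755798339844), 10.326391220092773) [446.8786614  -17.03858704  56.91020872] [508.78356147  24.02832948  64.22806534]
```

View pics/t3c.png

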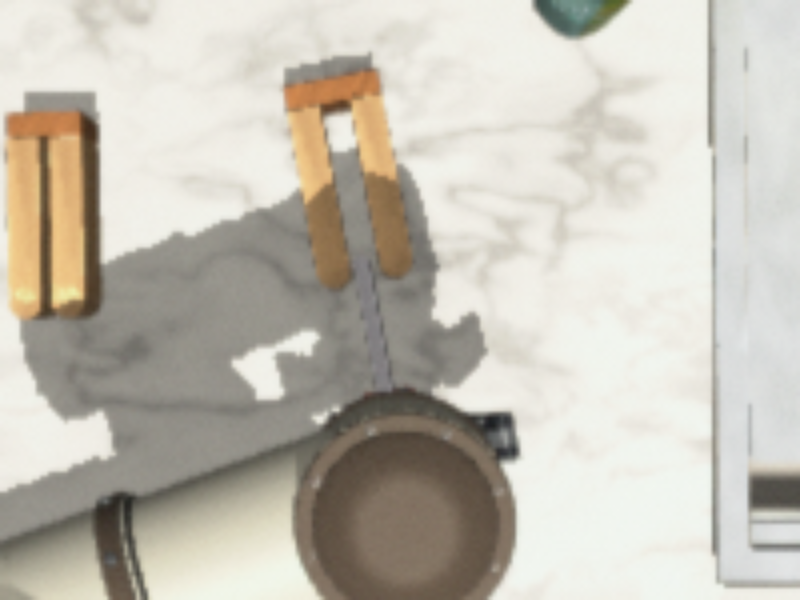

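The blade has entered the wide gap, lying at about x=367 of the crop with the cheeks at 350 and 380, so it is roughly central. I'll push it the rest of the way and trim the small drift.

Request:
jog_arm:
  plan:
    - [28,[-0.1,-0.007,0],[0,0,0]]
    - [28,[-0.2,-0.012,0],[0,0,0]]
    - [28,[-0.3,-0.016,0],[0,0,0]]
    - [28,[-0.4,-0.02,0],[0,0,0]]
    - [28,[-0.5,-0.02,0],[0,0,0]]
    - [28,[-0.6,-0.02,0],[0,0,0]]
    - [28,[-0.65,-0.02,0],[0,0,0]]
    - [28,[-0.67,-0.02,0],[0,0,0]]
    - [28,[-0.67,-0.02,0],[0,0,0]]
    - [28,[-0.67,-0.02,0],[0,0,0]]

```text
clock: 7.35
position: [544.9, 13.5, 20.4]
ee_rot: [-0.097, 0.995, -0.0, -0.0]
contact_force: [-0.5, -0.0, -1.6]
gripper_width: 33.1
grasp_force: 60.3
```

```bash
python3 look.py w4
```

```text
7.35 [544.85498664  13.47417182  20.4140362 ] tool x yaw 0.193332190457215 [-0.48786046 -0.03669426 -1.62359313]
handle top z 62.964581539263165 7959 ((542.7433471679688, 14.177309036254883), (59.36602783203125, 33.150814056396484), 10.480751991271973) [511.49919157  -6.33189103  56.98784072] [573.35444388  34.93102892  64.35053433]
```

View pics/w4.png

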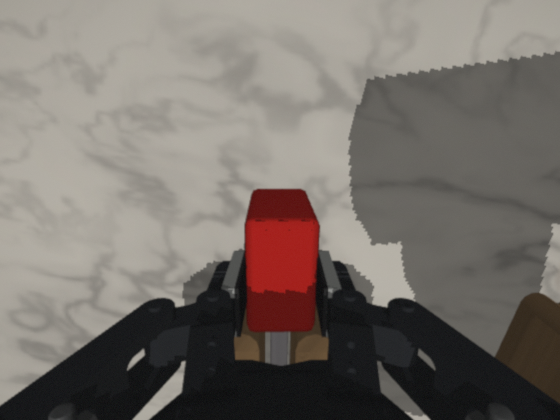

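The blade at (278,350) sits between the cheeks with no contact force. A final nudge forward and down, then I'll release and retreat upward.

Request:
jog_arm:
  plan:
    - [28,[-0.02,-0.015,0.01],[0,0,0.01]]
    - [28,[-0.03,-0.015,0.017],[0,0,0.01]]
    - [28,[-0.03,-0.015,0.017],[0,0,0.01]]
    - [60,[-0.03,-0.015,0.017],[0,0,0.01]]
    - [70,[-0.03,-0.015,0.017],[0,0,0.01]]
    - [70,[-0.03,-0.015,0.017],[0,0,0.01]]
    - [70,[-0.03,-0.015,0.017],[0,0,0.01]]
    - [70,[-0.03,-0.015,-0.2],[0,0,0.01]]
    - [70,[-0.03,-0.015,-0.6],[0,0,0.01]]
    - [70,[-0.03,-0.015,-1.0],[0,0,0.01]]

```text
clock: 8.65
position: [548.4, 12.6, 121.3]
ee_rot: [-0.091, 0.996, -0.0, -0.0]
contact_force: [0.8, 0.4, -0.4]
gripper_width: 70.1
grasp_force: 0.0
```

Request:
jog_arm:
  plan:
    - [70,[0.2,0,-0.4],[0,0,0]]
    - [70,[0.4,0,-0.8],[0,0,0]]
    - [70,[0.4,0,-0.8],[0,0,0]]
    - [70,[0.4,0,-0.8],[0,0,0]]

```text
clock: 9.15
position: [508.8, 5.4, 200.0]
ee_rot: [-0.091, 0.996, 0.0, -0.0]
contact_force: [-0.1, -0.5, -0.1]
gripper_width: 69.9
grasp_force: 0.0
```

```bash
python3 look.py w5
```

```text
9.15 [508.80227436   5.44534486 200.02679721] tool x yaw 0.18269012365112 [-0.06698316 -0.5340495  -0.0564387 ]
handle top z 60.933071962956106 1608 ((543.4773559570312, 10.81948471069336), (58.2687873840332, 33.17985534667969), 9.324237823486328) [513.54518572  -9.14169011  54.99550639] [573.95993958  31.10732289  62.11223251]
```

View pics/w5.png

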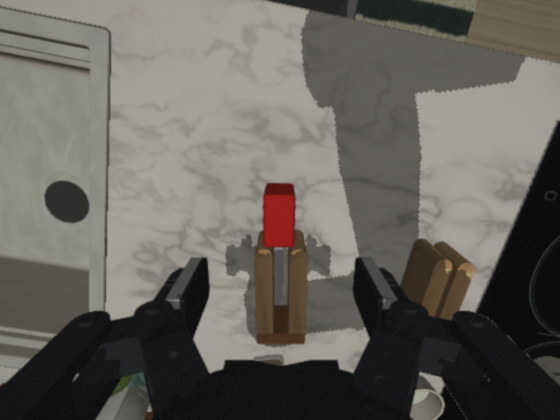

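The handle, at (279,215), sits against the stand's front with the blade in the gap, upright at its resting height (top at 61 mm), and the gripper is clear.

```bash
python3 -c "from bench import *; print(job_done())"
```

```text
the job is handed in; nothing more can be done
None
```

I slid the feeler's blade into the wide gap and let go. It stands upright with the handle about 4 mm from the stand's front (camera estimate), the soap bottle was never touched, and I handed the job in at about 9 s; no verdict came back.

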